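# Index a sample carrier and hold a contact probe on its round pad

## Task

Holding the carrier's knob, slide the carrier on its x-y stage until the cross mark is under the fixed pointer, pause there, then move on until the dot mark is under the pointer and let go of the knob. Then take the contact probe out of its stand and, with the carrier still at the dot, hold the probe upright with its spring tip pressed lightly on the middle of the carrier's round pad, the tip pushed about half-way in (about 2.5 newtons, never hard). Finish like that, still holding the probe on the pad, and leave the other things on the table alone.

Things in the scene. Friction and masses are not known exactly. Their poses are not given: they have to be found in the camera images.
- stage: Low x-y stage, fixed to the table. Aluminium base plate 250 x 150 x 14 mm; origin on the table under the middle of the slides, the base reaches 100 mm to -x and 150 mm to +x of it. Its x and y axes are the directions of the two slides. At its +x end a thin post, 100 mm tall in all, carries the pointer arm (8 mm wide, 90 to 96 mm above the table) reaching back towards -x over the carrier.
- pointer_tip (a point): Sharp lower end of the fixed pointer, a vertical needle 8 mm thick hanging from the pointer arm; 66 mm above the table, 7 mm over the carrier's top face; 55 mm along +x from the stage's origin.
- carrier: Flat dark carrier plate, 170 (stage x) x 115 (stage y) x 11 mm, on the slides; origin at the middle of its underside, 48 mm above the table; top face 59 mm above the table; axes parallel to the stage's. It slides freely by up to 35 mm either way of centre in stage x and in stage y, cannot rotate or lift, needs about 3 N to move and stays where it is left.
- knob_center (a point): Centre, half-way up, of the carrier's upright round steel knob: diameter 18 mm, 40 mm tall, standing on the carrier's top face near its -x end (62 mm to -x of the carrier's middle); its top is 20 mm above this point. Fixed to the carrier: move the carrier by it.
- cross_mark (a point): Middle of the white cross mark (14 mm) on the carrier's top face near its +x end: 47 mm to +x and 26 mm to +y of the carrier's middle.
- dot_mark (a point): Middle of the white round dot mark (10 mm) on the carrier's top face near its +x end: 69 mm to +x and 20 mm to -y of the carrier's middle.
- round_pad (a point): Middle of the top face of the white round pad, diameter 24 mm, 4 mm tall, on the carrier's top face, 8 mm to -x and 30 mm to +y of the carrier's middle; its top is 63 mm above the table. A tiny black dot marks its middle. (A square white pad, 22 mm, lies on the -y side: not that one.)
- stand: Black probe stand fixed to the table: block 64 x 64 x 74 mm with a vertical through hole of 20 mm in which the probe hangs; origin at the middle of its underside. It may stand left or right of the stage.
- probe: Contact probe, 0.13 kg, loose, upright in its stand; origin at the centre of its square aluminium grip (24 x 24 mm, 50 mm tall, sides along its x and y), z up along it. On the grip a round cap, 20 x 12 mm tall; below it a 16 mm sleeve 40 mm long, then the spring tip. In the stand the grip's underside rests on the stand's top (origin 99 mm above the table): lift 65 mm or more straight up to clear.
- plunger: The probe's spring-loaded tip, a 6 mm steel pin with an 8 mm ball end; origin at the lowest point of the ball, on the probe's axis, 87 mm below the centre of the grip when free. It slides up into the sleeve by up to 14 mm: 0.75 N at first contact, then 0.25 N per mm (2.5 N at 7 mm, half-way), hard stop at 14 mm.
- mirror_mount: Mirror mount on a steel pedestal: 56 mm round foot, 96 mm tall; origin under the foot. Loose bystander.
- objective: Small brass microscope objective, 34 mm in diameter, 48 mm tall, standing; origin at its underside. Loose bystander.
- oil_bottle: Amber bottle, 28 mm in diameter, 62 mm tall; origin at its underside. Loose bystander.
- driver: Screwdriver lying flat, 170 mm long; bystander.
- lens_tube: Short black tube, 30 mm in diameter, 25 mm tall; origin at its underside. Loose bystander.
- screw_tray: Grey tray 100 x 70 x 22 mm; origin at its underside. Loose bystander.
- joystick: White joystick box 150 x 90 mm, 74 mm tall with its stick; origin at its underside. Loose bystander.
There are look-alikes about, which are no part of the job. What is shaped like the probe but blue is not meant.

How it is judged:
On the way, in this order (a step that is already met when the one before it is completed fails the run):
1. the cross mark is under the pointer and the carrier pauses there, held by its knob (horizontal distance between cross_mark and pointer_tip below 0.004 m and linear speed of carrier below 0.01 m/s and contact force between the fingers and carrier above 1 N), for 0.2 s.
2. the dot mark is under the pointer and the knob has been let go (horizontal distance between dot_mark and pointer_tip below 0.004 m and linear speed of carrier below 0.01 m/s and contact force between the fingers and carrier below 0.2 N), for 0.2 s.
3. the probe is held clear of its stand, with the dot mark still under the pointer (horizontal distance between dot_mark and pointer_tip below 0.004 m and height (world z) of plunger above 0.066 m and contact force between the fingers and probe above 2 N and contact force between probe and stand below 0.2 N), for 0.1 s.
At the end, for the whole second after the job is handed in: Ends holding: gripper holds the probe upright (within 7 degrees), spring tip within 6 mm of the round pad's middle, pressing 1.2 to 4.5 N, all still and clear of the stand; dot mark within 4 mm (from above) of the pointer; the robot itself does not touch the carrier (all of step 2 and horizontal distance between plunger and round_pad below 0.006 m and contact force between plunger and carrier between 1.2 and 4.5 N and angle between probe's own z axis and vertical below 0.12 rad and height (world z) of probe above 0.13 m and contact force between the fingers and probe above 2 N and contact force between the arm and carrier below 0.2 N and contact force between probe and stand below 0.2 N and linear speed of probe below 0.01 m/s); the arm keeps its last pose, push and grip.
It fails at once if the probe is pressed hard on the carrier (over 12 N) (contact force between probe and carrier above 12 N).
It fails at once if another loose thing on the table is knocked away (moved over 30 mm) (distance of any of mirror_mount, objective, oil_bottle, driver, lens_tube, screw_tray, joystick from where it was at the start of the episode above 0.03 m).
It also fails if it takes over 58 s, if anything falls off the work surface, if the arm or the gripper's body presses on something with over 40 N, if the wrist force passes 120 N, or if a joint passes its speed limit or range.

## Robot

A 6-joint arm with a two-finger parallel gripper is mounted at the origin on the work surface. World frame = base frame: x ahead of the robot, y to its left, z up, the work surface at z = 0. Lengths are in m, angles in rad, forces in N, time in s.
With the tool pointing down it reaches from about 0.35 to 0.85 m from the base axis. Payload 8.1 kg.
Tool frame: the origin (TCP) lies midway between the tips of the shut fingers; the grasp point (between the pads) lies 19 mm behind it; z points along the fingers, y is the line along which they close (so a half turn about z gives the same grasp; the last joint's range is limited). The gripper opens to 85 mm and grips with 20 to 120 N. Pads are 22 mm wide; open, the fingers measure 114 mm over their backs; the gripper's body (76 mm by 85 mm) begins 54 mm behind the grasp point. The pads swing forward as they close: fully open they stand 13 mm farther back than shut.
Start: joints at [1.184, 0.13, 1.488, -0, 1.523, -0.085], TCP at [0.178, 0.573, 0.21] pointing down, gripper open.
Joint ranges: [-2.96, 2.96], [-0.89, 2.26], [0.02, 2.5], [-1.34, 4.48], [0, 2.73], [-2.66, 2.66]. Speed limits (rad/s): [2.39, 2.39, 2.79, 3.14, 3.14, 3.14].

## Interface

Orientations are given as a unit quaternion [x, y, z, w].
In Python, from plant import * gives the robot as it stands.
- The arm moves only by the tool drive_tool, never from a script. Its argument "steps" is a list of rows, each a list of 4 numbers: the shift along the world's x, y, z as a fraction of full scale, then the turn about the world's z as a fraction of full scale. A call has 1 to 12 rows; each row is the pose to reach, as a shift and turn from the pose commanded when the call began; what a row does not reach only later rows make up. Full scale, the value 1, is 15 cm for a shift and 90 degrees for a turn. A row lasts 1/10 s, in which the tool goes at most 50 mm and 8.59 degrees, less where a joint would pass 70% of its speed; a pose out of reach is approached as far as the arm can. A call with a number of a shift or a turn outside -1 to 1 is refused whole. A call with a gripper value outside its range is refused whole. "fingers" is the gripper command: -1 is shut, 1 is fully open, values between are in proportion, set as the call begins (left out, the last holds). The fingers move at their own pace and stop on an object; "newtons" is the grip in N (left out, the last holds). Time passes only in rows, so rows that repeat a pose let the fingers close. It gives the time, the measured TCP pose, the force, the opening and the grip force at its end, in the units of the state.
- observe(): the state, without advancing time (a new reading comes with each control period).
- grab_frame(name): name is "side" or "top"; returns the picture (400x640x3 uint8, blue, green, red); there is no depth.
- camera_info(name): a dict with "vertical_fov" (degrees; the focal length in pixels is half the picture's height over the tangent of half this angle, whatever the lens; pixels are square), "cx", "cy" (the principal point, pixels), "pose" (4x4, takes a point from camera to world coordinates). Camera axes: x right, y up, looking along -z (the intrinsics and any distortion apply to the point x, -y, -z); pixel columns grow to the right and rows downward; lengths in m; the calibration is good to about 2 mm. A picture is of the moment at which its call begins. camera_info takes no time and is no camera call.
- hand_in(): hands the job in; it is judged then, once.
The state is a dict: "time_s": time; "joint_pos": joint angles; "joint_vel": joint speeds; "effort": joint torques, N m; "tool_pos": TCP position; "eef_rot": TCP orientation; "contact_force": force on the tool from outside, world axes, zero at the start; "torque": the same for the moment, N m; "gripper_width": finger opening in m; "grip_force": force on a finger pad.
Only numpy, scipy, OpenCV 4.12 (cv2) and the standard library are available. Lean on these libraries where they do the work, as an engineer would, in place of code of your own. Each camera call takes 0.05 s, during which the arm holds its last target. There are 200 camera calls.

## Working session

There is one attempt and no reset: what is moved stays moved. The work goes in short steps, Python scripts to look and compute and a tool call to move; the robot and the scene stay as the last step left them, time stands still between calls to the robot, and variables do not carry over. Pictures are saved under pics/ and viewed, at most 10 in all, crops included, and the job is handed in when it is done.

Besides the shell and the picture viewer there is one more tool, called after "Request:" as name(argument=value, ...), one argument or row to a line, values as JSON. drive_tool: Moves the arm, as the interface text tells. Shift numbers are shares of 15 cm and turn numbers shares of 90 degrees, none past 1 either way. Its arguments: {"type":"object","properties":{"steps":{"type":"array","items":{"type":"array","items":{"type":"number"}}},"fingers":{"type":"number"},"newtons":{"type":"number"}},"required":["steps"]}

```bash
mkdir -p pics && ls && python3 - <<'E'
from plant import *
import cv2, numpy as np
for n in ("side","top"):
    i=camera_info(n); print(n,{k:(np.round(v,3).tolist() if k=="pose" else v) for k,v in i.items()})
    f=grab_frame(n); cv2.imwrite(f"pics/{n}0.png",f)
print(observe())
E
```

```text
pics
side {'vertical_fov': 46.794543187669, 'cx': 320.5606742787514, 'cy': 204.46936208245563, 'pose': [[0.784, 0.457, -0.419, 0.027], [-0.62, 0.584, -0.524, -0.638], [0.005, 0.671, 0.741, 0.966], [0.0, 0.0, 0.0, 1.0]]}
top {'vertical_fov': 47.65805821322885, 'cx': 321.5082692615433, 'cy': 195.41538152737613, 'pose': [[0.02, 0.979, -0.204, 0.28], [-1.0, 0.02, -0.002, 0.008], [0.002, 0.204, 0.979, 1.273], [0.0, 0.0, 0.0, 1.0]]}
{'time_s': 0.1, 'joint_pos': array([ 1.18362994e+00,  1.31076539e-01,  1.48916579e+00, -1.43048082e-05,
        1.52300504e+00, -8.53420779e-02]), 'joint_vel': array([-0.00092685, -0.00263239, -0.00284488,  0.00135388,  0.00194698,
        0.0005827 ]), 'effort': array([ 1.72315711e-03, -5.70944130e+01, -5.01947987e+01, -1.34369466e-04,
        8.05892836e-03, -3.82585415e-05]), 'tool_pos': array([0.17810817, 0.57240196, 0.20895732]), 'eef_rot': array([ 1.50339589e-01,  9.88634070e-01, -8.06045196e-04, -1.86707499e-04]), 'contact_force': array([-0.48276614, -0.49139372, -0.3939069 ]), 'torque': array([ 0.04472476, -0.05772334,  0.02276667]), 'grip_force': 0.0, 'gripper_width': 0.08533514641095653}
```

View pics/top0.png

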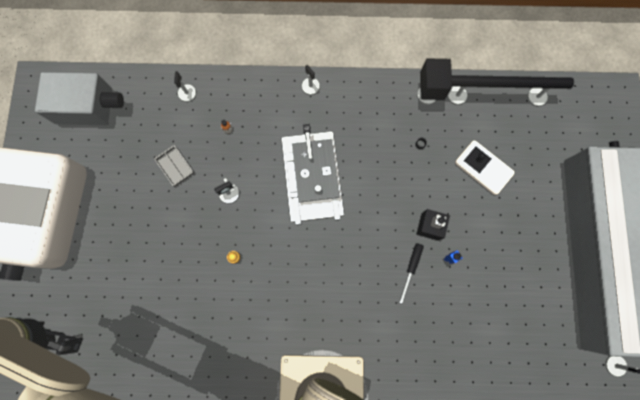

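View pics/side0.png

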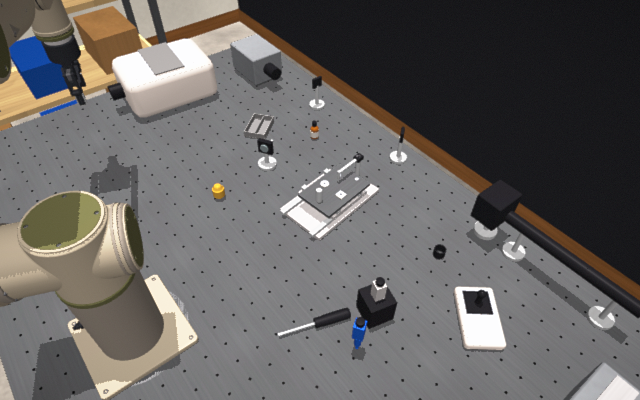

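The top view shows the stage at (315,177) with its post at (307,128), so stage +x points roughly along world +x. The probe, with its silver grip, is in the black stand at (435,222) and side (378,290). It could be confused with the blue look-alike at top (453,257), side (359,332). I choose the silver one in the black stand. Next I'll check this in a close crop.

```bash
cat > h.py <<'E'
from plant import *
import cv2, numpy as np
def ray(n,u,v):
    i=camera_info(n); f=200/np.tan(np.radians(i["vertical_fov"]/2)); P=np.array(i["pose"])
    d=P[:3,:3]@np.array([(u-i["cx"])/f,-(v-i["cy"])/f,-1]); return P[:3,3],d/np.linalg.norm(d)
def onz(n,u,v,z):
    o,d=ray(n,u,v); return (o+d*(z-o[2])/d[2])
def proj(n,p):
    i=camera_info(n); f=200/np.tan(np.radians(i["vertical_fov"]/2)); P=np.array(i["pose"])
    c=P[:3,:3].T@(np.array(p)-P[:3,3]); return np.array([i["cx"]+f*c[0]/-c[2], i["cy"]-f*c[1]/-c[2]])
def crop(img,x0,y0,w,h,s):
    return cv2.resize(img[y0:y0+h,x0:x0+w],None,fx=s,fy=s,interpolation=cv2.INTER_CUBIC)
E
python3 - <<'E'
from h import *
t=cv2.imread("pics/top0.png"); s=cv2.imread("pics/side0.png")
a=crop(t,275,120,75,110,5); b=crop(s,275,145,110,95,3.8)
c=crop(t,410,195,60,80,2.5); d=crop(s,335,265,70,90,2.1)
cv=np.zeros((560,800,3),np.uint8)
cv[:550,:375]=a; cv[:b.shape[0],378:378+b.shape[1]]=b[:, :422]
y=b.shape[0]; 
cv[y:y+199,380:380+c.shape[1]]=c[:199][:560-y]; cv[y:y+d.shape[0],540:540+d.shape[1]]=d[:560-y]
cv2.imwrite("pics/c1.png",cv)
E
```

```text
(no output)
```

View pics/c1.png

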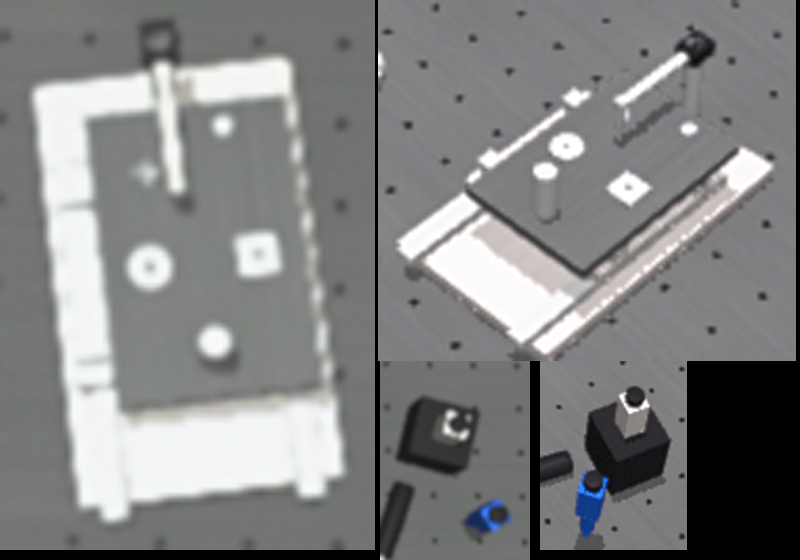

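The crop confirms it: the silver probe stands in the black stand, and the blue one stands free. On the carrier, in top pixels, the knob is at (318,188), the round pad at (305,173.4), the dot at (319.4,145.2), the cross at (304.4,154.6) and the pointer end near (310.6,158). The square pad is at (326.6,170.8).

```bash
cat >> h.py <<'E'
def cen(g,u,v,r,bg=None):
    u0,v0=int(round(u))-r,int(round(v))-r; w=g[v0:v0+2*r+1,u0:u0+2*r+1].astype(float)
    b=np.percentile(w,30) if bg is None else bg
    m=np.clip(w-b-8,0,None); yy,xx=np.mgrid[0:w.shape[0],0:w.shape[1]]
    return np.array([u0+(m*xx).sum()/m.sum(), v0+(m*yy).sum()/m.sum()])
def fit(L,W):  # rigid 2D fit local->world
    L=np.array(L);W=np.array(W);l=L-L.mean(0);w=W-W.mean(0)
    a=np.arctan2((l[:,0]*w[:,1]-l[:,1]*w[:,0]).sum(),(l*w).sum())
    R=np.array([[np.cos(a),-np.sin(a)],[np.sin(a),np.cos(a)]]); t=W.mean(0)-R@L.mean(0)
    return a,R,t,W-(L@R.T+t)
LOC={"knob":(-.062,0,.099),"pad":(-.008,.03,.063),"dot":(.069,-.02,.059),"cross":(.047,.026,.059)}
E
python3 - <<'E'
from h import *
g={n:cv2.cvtColor(cv2.imread(f"pics/{n}0.png"),6) for n in("top","side")}
k=lambda x,y:(275+(x-378)/3.8,145+y/3.8)
px={"top":{"knob":(318,188.2,3),"pad":(305,173.4,5),"dot":(319.4,145.2,3),"cross":(304.4,154.6,3)},
"side":{"knob":k(545,171)+(3,),"pad":k(566,146)+(5,),"dot":k(689,128)+(3,)}}
for n in px:
    W=[];L=[]
    for m,(u,v,r) in px[n].items():
        c=cen(g[n],u,v,r); w=onz(n,*c,LOC[m][2]); print(n,m,np.round(c,1),np.round(w[:2],4)); W.append(w[:2]);L.append(LOC[m][:2])
    a,R,t,res=fit(L,W); print(n,"ang",np.degrees(a),"c",np.round(t,4),"res mm",np.round(res*1000,1).tolist())
print("tip top",onz("top",310.8,158.5,.066),"side",onz("side",*k(622,137),.066))
print("tip arm end top",onz("top",310.6,157.8,.096), onz("side",*k(617,101),.096))
np.set_printoptions(linewidth=200)
print(g["top"][126:166,300:320:1])
E
```

```text
top knob [317.5 187.7] [0.5449 0.0216]
top pad [304.5 172.9] [0.5941 0.0588]
top dot [319.1 144.6] [0.6778 0.0204]
top cross [304.1 154. ] [0.6496 0.0614]
top ang 7.951751953657491 c [0.6065 0.03  ] res mm [[-0.2, 0.1], [-0.3, 0.1], [0.3, 0.6], [0.2, -0.9]]
side knob [318.6 189.6] [0.5448 0.0184]
side pad [323.9 183.1] [0.5931 0.0559]
side dot [356.3 178.4] [0.6784 0.0179]
side ang 8.626818631443381 c [0.6063 0.0275] res mm [[-0.2, 0.3], [-0.7, -0.1], [0.9, -0.2]]
tip top [0.63494616 0.04233343 0.066     ] side [0.62942244 0.0339784  0.066     ]
tip arm end top [0.62807146 0.0420668  0.096     ] [0.62981522 0.04164289 0.096     ]
[[116 114 101  78  71  81  90  97  94  82  91 109 115 115 113 114 114 115 114 114]
 [115 115 104  84  86 100 109 117 110  84  81 104 114 114 114 113 115 113 115 115]
 [115 115 105  89  98 115 123 127 110  78  79 104 115 115 114 114 114 114 113 113]
 [114 115 107  86  86 103 113 113  94  71  82 106 115 115 115 114 116 114 113 114]
 [114 115 107  83  69  74  81  81  69  61  77 104 114 114 115 113 114 113 113 113]
 [115 114 107  81  62  64  82  90  79  60  72 1
[... 2158 characters left out ...]
98 138 119 126 128 128 127 130 131]
 [128 128 127 127 129 129 129 129 142 169 180 153 117 114 125 128 128 128 130 130]
 [128 129 129 127 128 130 130 129 125 121 119 106  95 105 121 128 128 128 130 130]
 [128 129 129 129 128 129 131 130 127 115 100  90  88 101 120 128 129 128 129 131]
 [128 130 130 128 129 130 130 131 130 122 106  94  92 102 120 128 128 128 129 131]
 [129 130 130 129 129 129 131 132 130 128 118 109 104 111 124 129 128 129 129 130]
 [128 129 130 130 129 129 130 132 131 129 127 124 123 124 129 129 128 127 128 132]
 [129 129 129 129 130 130 131 132 131 130 130 129 129 131 130 128 129 129 128 130]
 [128 130 130 130 129 129 130 131 130 131 130 130 131 130 130 128 129 128 128 130]]
```

```bash
python3 - <<'E'
from h import *
t=cv2.imread("pics/top0.png"); s=cv2.imread("pics/side0.png")
a=crop(t,298,125,26,42,13); b=crop(s,328,150,36,42,12)
cv=np.zeros((550,790,3),np.uint8); cv[:a.shape[0],:a.shape[1]]=a; cv[:b.shape[0],350:350+b.shape[1]]=b
cv2.imwrite("pics/c2.png",cv)
q=lambda x,y:(275+x/5-.4,120+y/5-.4)
for n,p in dict(TL=(35,90),TR=(288,60),BR=(342,475),BL=(82,508)).items(): print(n,np.round(onz("top",*q(*p),.014)[:2],4))
print(proj("top",[.55,.03,.014]))
E
```

```text
TL [0.7118 0.1305]
TR [ 0.7332 -0.0168]
BR [ 0.4881 -0.0508]
BL [0.4664 0.0949]
[314.79662359 192.5261304 ]
```

View pics/c2.png

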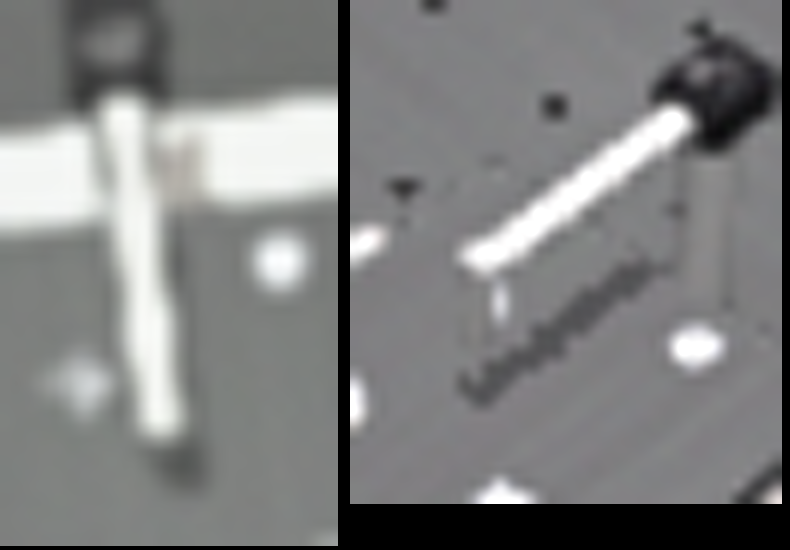

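```bash
python3 - <<'E'
from h import *
g=cv2.cvtColor(cv2.imread("pics/top0.png"),6).astype(float)
P=[]
for r in (145,148,151,154,156):
    w=np.clip(g[r,304:315]-140,0,None); u=(w*np.arange(304,315)).sum()/w.sum(); P.append(onz("top",u,r,.096)[:2])
P=np.array(P); print(np.round(P,4).tolist()); d=P[-1]-P[0]; print("ang",np.degrees(np.arctan2(-d[1],-d[0])))
print("arm end", onz("top",310,158.1,.096), "if end face bottom", onz("top",310,158.1,.09))
for z in(.066,.09,.096): print(z,proj("side",[.6296,.0439,z]),proj("top",[.6296,.0439,z]))
# probe and stand
for n,p in dict(captop=(459,424),).items():
    u,v=410+(459-380)/2.5-.4,195+(424-361)/2.5-.4; print("cap top",u,v,onz("top",u,v,.136))
u,v=335+(635-540)/2.1-.4,265+(394-361)/2.1-.4; print("side cap",u,v,onz("side",u,v,.136))
E
```

```text
[[0.6641, 0.0493], [0.6556, 0.0477], [0.6471, 0.0469], [0.6386, 0.05], [0.633, 0.0466]]
ang 4.942733421830447
arm end [0.62719702 0.04366586 0.096     ] if end face bottom [0.62896803 0.04384794 0.09      ]
0.066 [336.95670722 179.02431457] [310.186558   160.34863609]
0.09 [337.2318108  172.75400382] [309.98659922 157.87564001]
0.096 [337.30180566 171.15864269] [309.93540928 157.24254692]
cap top 441.20000000000005 219.79999999999998 [ 0.45949556 -0.29429975  0.136     ]
side cap 379.83809523809526 280.31428571428575 [ 0.46013997 -0.29836475  0.136     ]
```

Request:
drive_tool(
  steps=[
    [0.62, -0.92, 0, 0],
    [0.62, -0.92, 0, 0],
    [0.62, -0.92, 0, 0],
    [0.62, -0.92, 0, 0],
  ],
  fingers=1,
  newtons=30,
)

```text
time_s: 0.5
tool_pos: [0.2731, 0.4315, 0.2093]
eef_rot: [0.152, 0.988, -0.001, 0.0]
contact_force: [0.4, 0.2, -0.4]
gripper_width: 0.0855
grip_force: 0.0
```

Request:
drive_tool(
  steps=[
    [0.62, -0.92, 0, 0.281],
    [0.62, -0.92, 0, 0.281],
    [0.62, -0.92, 0, 0.281],
    [0.62, -0.92, 0, 0.281],
  ],
)

```text
time_s: 0.9
tool_pos: [0.3651, 0.2948, 0.2096]
eef_rot: [-0.072, 0.997, -0.0, -0.0]
contact_force: [0.5, 0.8, -0.9]
gripper_width: 0.0855
grip_force: 0.0
```

Request:
drive_tool(
  steps=[
    [0.62, -0.92, 0, 0],
    [0.62, -0.92, 0, 0],
    [0.62, -0.92, 0, 0],
    [0.62, -0.92, 0, 0],
  ],
)

```text
time_s: 1.3
tool_pos: [0.4589, 0.1551, 0.2095]
eef_rot: [-0.068, 0.998, -0.001, -0.0]
contact_force: [0.4, 0.6, 0.2]
gripper_width: 0.0852
grip_force: 0.0
```

Request:
drive_tool(
  steps=[
    [0.57, -0.9, 0, 0],
    [0.57, -0.9, 0, 0],
    [0.57, -0.9, 0, 0],
    [0.57, -0.9, 0, 0],
    [0.57, -0.9, -0.3, 0],
    [0.57, -0.9, -0.3, 0],
  ],
)

```text
time_s: 1.9
tool_pos: [0.5387, 0.0238, 0.1586]
eef_rot: [-0.069, 0.998, 0.001, -0.005]
contact_force: [-1.0, 0.4, -1.5]
gripper_width: 0.0857
grip_force: 0.0
```

```bash
python3 - <<'E'
from h import *
o=observe(); p=o["tool_pos"]; print(p)
s=grab_frame("side"); t=grab_frame("top"); cv2.imwrite("pics/side1.png",s); cv2.imwrite("pics/top1.png",t)
print(proj("side",p),proj("top",p))
a=crop(t,280,120,70,100,5.5); b=crop(s,280,120,80,100,5)
cv=np.zeros((550,800,3),np.uint8); cv[:550,:385]=a[:550]; cv[:500,390:790]=b
cv2.imwrite("pics/c3.png",cv)
E
```

```text
[0.5387033  0.02376266 0.15855061]
[315.36162739 172.95105189] [316.44092746 184.91922769]
```

View pics/c3.png

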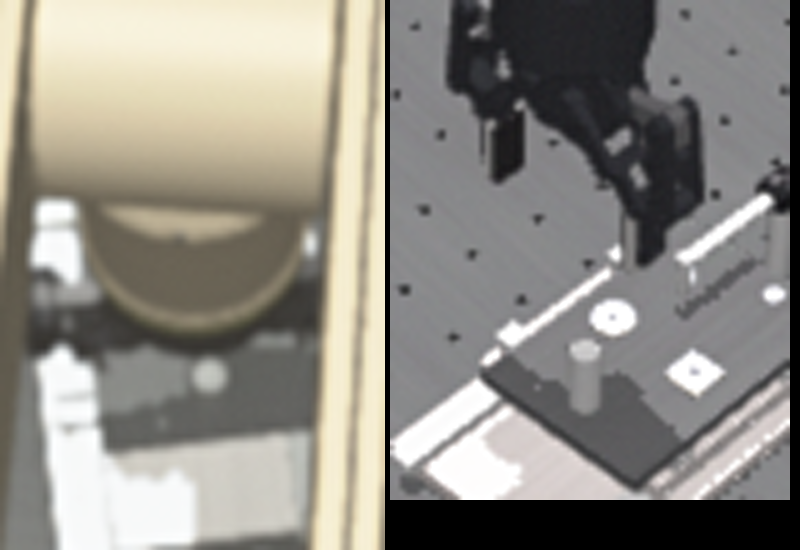

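The side view shows the knob at about (319,190), standing between and below the open fingers. The arm hides part of the stage in the top view. I'll lower part way and re-check.

Request:
drive_tool(
  steps=[
    [0, 0, -0.2, 0],
    [0, 0, -0.35, 0],
    [0, 0, -0.35, 0],
    [0, 0, -0.35, 0],
  ],
)

```text
time_s: 2.4
tool_pos: [0.5434, 0.0245, 0.1142]
eef_rot: [-0.07, 0.998, -0.0, 0.001]
contact_force: [-0.2, 0.2, 0.2]
gripper_width: 0.0855
grip_force: 0.0
```

```bash
python3 - <<'E'
from h import *
o=observe(); p=o["tool_pos"]; print(p)
s=grab_frame("side"); t=grab_frame("top"); cv2.imwrite("pics/side2.png",s); cv2.imwrite("pics/top2.png",t)
print(proj("side",p),proj("top",p))
g=cv2.cvtColor(t,6); print("knob top", onz("top",*cen(g,317.5,187.7,3),.099))
b=crop(s,270,110,100,100,5.5)
cv2.imwrite("pics/c4.png",b)
E
```

```text
[0.54336561 0.02446165 0.1142402 ]
[316.67685769 184.39632089] [316.36703646 187.00998068]
knob top [0.5406525  0.02045389 0.099     ]
```

View pics/c4.png

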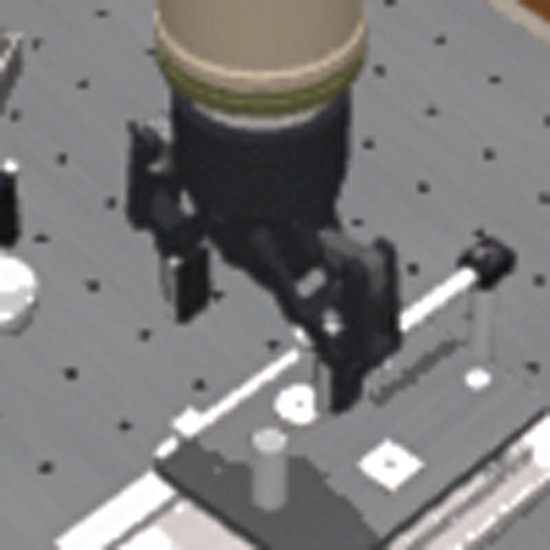

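Request:
drive_tool(
  steps=[
    [0, -0.025, 0, 0],
    [0, -0.025, 0, 0],
    [0, -0.025, 0, 0],
    [0, -0.025, 0, 0],
    [0, -0.025, 0, 0],
  ],
  fingers=-0.1,
)

```text
time_s: 3.0
tool_pos: [0.5428, 0.0201, 0.1124]
eef_rot: [-0.07, 0.998, 0.0, -0.0]
contact_force: [-0.7, -0.2, 0.1]
gripper_width: 0.0385
grip_force: 0.0
```

```bash
python3 - <<'E'
from h import *
o=observe(); p=o["tool_pos"]; print(p,o["gripper_width"])
s=grab_frame("side"); cv2.imwrite("pics/side3.png",s)
print(proj("side",p))
b=crop(s,290,140,60,70,8)
cv2.imwrite("pics/c5.png",b)
E
```

```text
[0.54278863 0.02012274 0.11241196] 0.038519565866638614
[317.53630278 185.93427811]
```

View pics/c5.png

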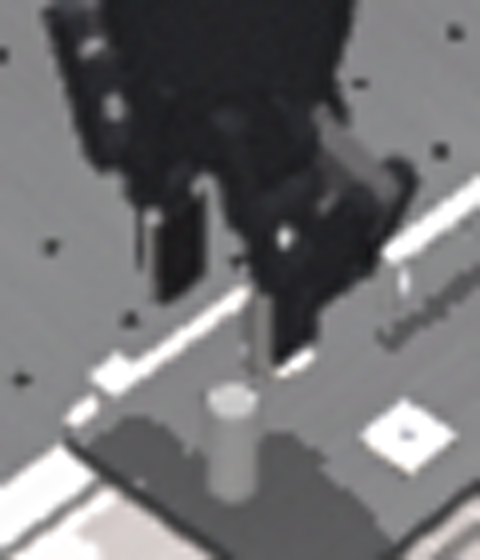

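Fingers are centred over the knob: the knob top is at (318.4,189.3) and the fingertip mid is about (317,181). Next, lower around the knob.

Request:
drive_tool(
  steps=[
    [0.013, 0, -0.09, 0],
    [0.013, 0, -0.18, 0],
    [0.013, 0, -0.27, 0],
    [0.013, 0, -0.27, 0],
    [0.013, 0, -0.27, 0],
  ],
)

```text
time_s: 3.55
tool_pos: [0.5439, 0.0202, 0.0708]
eef_rot: [-0.07, 0.998, 0.0, -0.001]
contact_force: [0.0, -0.3, 0.6]
gripper_width: 0.0388
grip_force: 0.0
```

Request:
drive_tool(
  steps=[
    [0, 0, 0, 0],
    [0, 0, 0, 0],
    [0, 0, 0, 0],
    [0, 0, 0, 0],
    [0, 0, 0, 0],
  ],
  fingers=-1,
  newtons=25,
)

```text
time_s: 4.05
tool_pos: [0.5453, 0.0202, 0.0726]
eef_rot: [-0.07, 0.998, -0.0, 0.001]
contact_force: [-1.0, 1.0, 3.7]
gripper_width: 0.0156
grip_force: 24.7
```

```bash
cat >> h.py <<'E'
def look(tag,guess):
    "carrier pose from side marks; guess: name->pixel"
    s=grab_frame("side"); cv2.imwrite(f"pics/{tag}.png",s); g=cv2.cvtColor(s,6); W=[];L=[];N=[]
    for m,(u,v,r) in guess.items():
        c=cen(g,u,v,r); W.append(onz("side",*c,LOC[m][2])[:2]); L.append(LOC[m][:2]); N.append((m,np.round(c,1).tolist(),np.round(W[-1],4).tolist()))
    print(N); a,R,t,res=fit(L,W); print("ang",np.degrees(a),"c",np.round(t,4),"res",np.round(res*1000,1).tolist()); return a,t
E
python3 - <<'E'
from h import *
o=observe(); print(o["tool_pos"],o["gripper_width"],o["grip_force"],o["contact_force"])
look("side4",{"pad":(323.9,183.1,5),"dot":(356.3,178.4,3)})
E
```

```text
[0.54530301 0.02018094 0.07260837] 0.015612650072834331 24.69913843116956 [-0.95382498  1.0134079   3.74454774]
[('pad', [324.1, 185.9], [0.5869, 0.0472]), ('dot', [356.3, 178.4], [0.6785, 0.0178])]
ang 15.216126579313336 c [0.6046 0.0197] res [[-2.0, 0.7], [2.0, -0.7]]
```

Request:
drive_tool(
  steps=[
    [-0.03, -0.03, 0, 0],
    [-0.06, -0.06, 0, 0],
    [-0.095, -0.09, 0, 0],
    [-0.127, -0.117, 0, 0],
    [-0.127, -0.117, 0, 0],
    [-0.127, -0.117, 0, 0],
    [-0.127, -0.117, 0, 0],
    [-0.127, -0.117, 0, 0],
    [-0.127, -0.117, 0, 0],
  ],
)

```text
time_s: 5.0
tool_pos: [0.5252, 0.0016, 0.0725]
eef_rot: [-0.07, 0.998, -0.0, -0.0]
contact_force: [-2.3, 0.6, 9.5]
gripper_width: 0.0154
grip_force: 25.3
```

```bash
python3 - <<'E'
from h import *
o=observe(); print(o["tool_pos"],o["gripper_width"],o["grip_force"],o["contact_force"])
d=onz("side",356.3,178.4,.059)+[-.019,-.0176,0]; print(proj("side",d))
s=grab_frame("side"); t=grab_frame("top"); cv2.imwrite("pics/side5.png",s); cv2.imwrite("pics/top5.png",t)
c=cen(cv2.cvtColor(s,6),*proj("side",d)[:2],3); print("dot",c,onz("side",*c,.059)-onz("side",356.3,178.4,.059))
b=crop(s,310,150,60,50,8); a=crop(t,290,130,50,70,6)
cv=np.zeros((420,800,3),np.uint8); cv[:400,:480]=b; cv[:420,490:790]=a; cv2.imwrite("pics/c6.png",cv)
E
```

```text
[0.52515533 0.00159324 0.07247734] 0.01543718813145148 25.324426063452847 [-2.29030803  0.61974729  9.4577366 ]
[355.33421173 184.93780817]
dot [355.31114435 185.24532536] [-1.98327863e-02 -1.84542267e-02  1.11022302e-16]
```

View pics/c6.png

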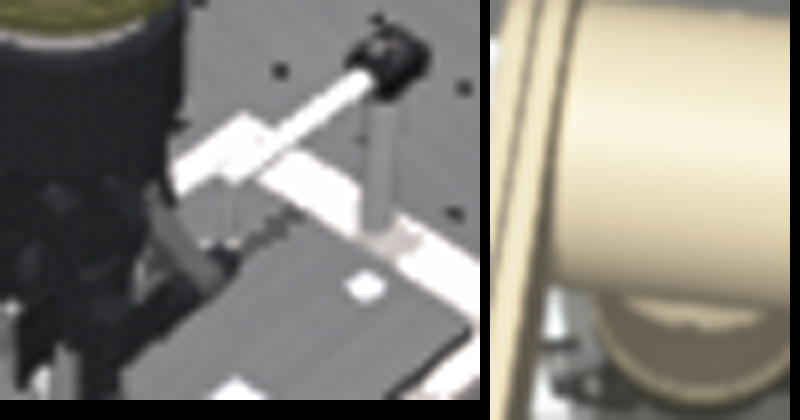

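The side crop shows the pointer tip at about (338.3,180). That matches the pointer estimate, and the cross is within about 1 mm of it. I'll nudge and hold, then move on to the dot.

Request:
drive_tool(
  steps=[
    [0.007, 0.006, 0, 0],
    [0.007, 0.006, 0, 0],
    [0.007, 0.006, 0, 0],
    [0.007, 0.006, 0, 0],
    [-0.04, 0.06, 0, 0],
    [-0.08, 0.12, 0, 0],
    [-0.12, 0.18, 0, 0],
    [-0.15, 0.24, 0, 0],
    [-0.18, 0.275, 0, 0],
    [-0.18, 0.275, 0, 0],
    [-0.18, 0.275, 0, 0],
    [-0.18, 0.275, 0, 0],
  ],
)

```text
time_s: 6.3
tool_pos: [0.4983, 0.044, 0.0725]
eef_rot: [-0.07, 0.998, 0.0, -0.0]
contact_force: [-0.8, 2.5, 9.9]
gripper_width: 0.015
grip_force: 25.4
```

```bash
python3 - <<'E'
from h import *
o=observe(); print(o["tool_pos"],o["gripper_width"],o["grip_force"],o["contact_force"])
s=grab_frame("side"); cv2.imwrite("pics/side6.png",s); g=cv2.cvtColor(s,6)
# square pad: displacement from start image
s0=cv2.cvtColor(cv2.imread("pics/side0.png"),6)
q0=cen(s0,275+(629-378)/3.8,145+188/3.8,5); w0=onz("side",*q0,.063); p=proj("side",w0+[-.0473,.0234,0])
q=cen(g,*p,5); print(q0,p,q,onz("side",*q,.063)-w0)
E
```

```text
[0.49826812 0.04404258 0.07246588] 0.01502891565710393 25.43328265335731 [-0.77139775  2.47660556  9.92104436]
[340.50591054 194.03785942] [321.31726786 196.95700946] [321.23737134 196.75376089] [-0.04700609  0.02411479  0.        ]
```

Request:
drive_tool(
  steps=[
    [0, 0, 0, 0],
    [0, 0, 0, 0],
    [0, 0, 0, 0],
    [0, 0, 0, 0],
    [0, 0, 0, 0],
    [0, 0, 0.3, 0],
    [0, 0, 0.6, 0],
    [0, 0, 0.9, 0],
    [0, -0.3, 1, 0],
    [0, -0.6, 1, 0],
    [0, -1, 1, 0],
    [0, -1, 1, 0],
  ],
  fingers=0,
)

```text
time_s: 7.55
tool_pos: [0.4983, -0.1105, 0.222]
eef_rot: [-0.068, 0.998, -0.001, -0.0]
contact_force: [-0.1, 0.8, 0.2]
gripper_width: 0.0423
grip_force: 0.0
```

Request:
drive_tool(
  steps=[
    [-0.2, -0.3, 0, 0],
    [-0.2, -0.6, 0, 0],
    [-0.2, -0.9, 0, 0],
  ],
)

```text
time_s: 7.85
tool_pos: [0.468, -0.2423, 0.2219]
eef_rot: [-0.07, 0.998, 0.0, 0.0]
contact_force: [1.4, -1.2, -0.1]
gripper_width: 0.043
grip_force: 0.0
```

```bash
python3 - <<'E'
from h import *
o=observe(); print(o["tool_pos"],o["gripper_width"],o["contact_force"])
t=grab_frame("top"); s=grab_frame("side"); cv2.imwrite("pics/top7.png",t); cv2.imwrite("pics/side7.png",s)
D=np.array([-.0470,.0241,0])
W0={"knob":(.5449,.0216),"pad":(.5941,.0588)}
g=cv2.cvtColor(t,6);W=[];L=[]
for m,w in W0.items():
    p=proj("top",np.append(w,LOC[m][2])+D); c=cen(g,*p,3 if m=="knob" else 5); x=onz("top",*c,LOC[m][2])[:2]; print(m,p,c,x-w)
gs=cv2.cvtColor(s,6)
for m,w in {"knob":(.5448,.0184),"pad":(.5931,.0559)}.items():
    p=proj("side",np.append(w,LOC[m][2])+D); c=cen(gs,*p,3 if m=="knob" else 5); x=onz("side",*c,LOC[m][2])[:2]; print("side",m,p,c,x,x-w)
a=crop(t,405,190,70,60,6.5); b=crop(s,345,255,60,80,5.5); e=crop(t,280,120,75,110,3)
cv=np.zeros((600,800,3),np.uint8); cv[:390,:455]=a; cv[:440,460:790]=b; cv[390:600,:225]=e[120:330]
cv2.imwrite("pics/c7.png",cv)
E
```

```text
[ 0.46797624 -0.24227473  0.221873  ] 0.043007920960082865 [ 1.42296681 -1.2381314  -0.147678  ]
knob [307.98532126 204.95662939] [308.24569536 204.9013245 ] [-0.04683811  0.02341775]
pad [295.21329924 189.42031258] [295.38197699 189.34000852] [-0.04676583  0.02364576]
side knob [298.52740999 192.35577737] [298.58633987 192.36901191] [0.49789191 0.04236789] [-0.04690809  0.02396789]
side pad [304.97492816 185.74397177] [305.15769295 185.82347058] [0.54630992 0.07944935] [-0.04679008  0.02354935]
```

View pics/c7.png

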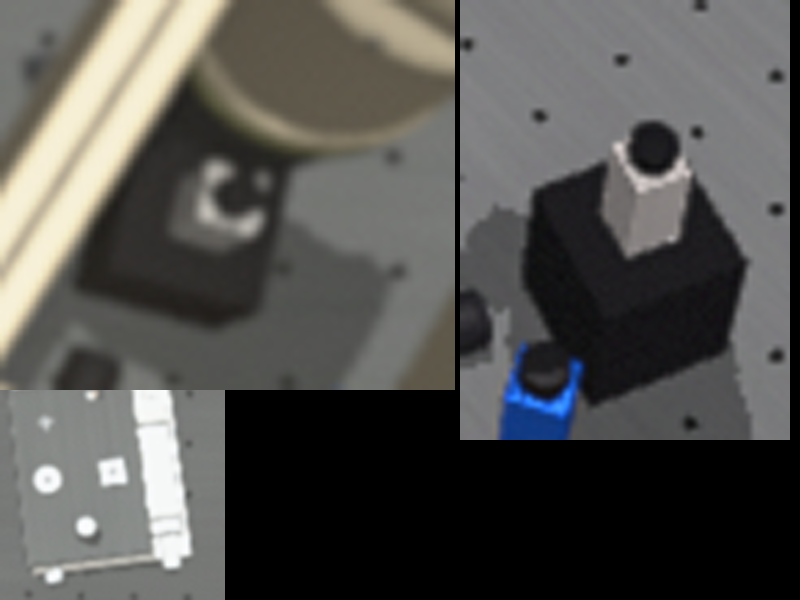

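The carrier stays at the dot after release, displaced (-46.8, +23.6) mm as intended. The side crop shows the silver probe in the stand, with its cap at about (380,281) and grip foot corners at (371,293), (376,301) and (385,298). The blue one is separate.

```bash
python3 - <<'E'
from h import *
k=lambda x,y,z:onz("side",345+(x-460)/5.5-.4,255+y/5.5-.4,z)[:2]
def show(n,a,b,c,z):
    A,B,C=k(*a,z),k(*b,z),k(*c,z); f=lambda d:(np.round(np.degrees(np.arctan2(d[1],d[0])),1),np.round(np.hypot(*d),4))
    print(n,A,B,C,"AB",f(B-A),"BC",f(C-B),"mid AC",(A+C)/2)
show("foot",(603,210),(632,255),(680,235),.074)
show("griptop",(612,150),(633,203),(690,180),.124)
show("stand",(533,192),(605,320),(745,262),.074)
print("cap",k(654,145,.136))
q=lambda x,y,z:onz("top",405+x/6.5-.4,190+y/6.5-.4,z)[:2]
print("cap top view",q(237,188,.136), "stand top-view bottom corner edge", q(80,290,.0),q(215,325,0.),q(260,310,0))
E
```

```text
foot [ 0.45404982 -0.28403463] [ 0.4491778  -0.30640564] [ 0.4705137 -0.3116185] AB (np.float64(-102.3), np.float64(0.0229)) BC (np.float64(-13.7), np.float64(0.022)) mid AC [ 0.46228176 -0.29782657]
griptop [ 0.45095952 -0.28627335] [ 0.44117085 -0.30871616] [ 0.46537914 -0.31478117] AB (np.float64(-113.6), np.float64(0.0245)) BC (np.float64(-14.1), np.float64(0.025)) mid AC [ 0.45816933 -0.30052726]
stand [ 0.43739726 -0.26026808] [ 0.42120633 -0.32103995] [ 0.48234592 -0.33649228] AB (np.float64(-104.9), np.float64(0.0629)) BC (np.float64(-14.2), np.float64(0.0631)) mid AC [ 0.45987159 -0.29838018]
cap [ 0.45909208 -0.29958455]
cap top view [ 0.46276518 -0.29406044] stand top-view bottom corner edge [ 0.43850111 -0.26050186] [ 0.42444185 -0.31861799] [ 0.43134393 -0.33834368]
```

Request:
drive_tool(
  steps=[
    [-0.055, -0.367, 0, -0.244],
    [-0.055, -0.367, 0, -0.244],
    [-0.055, -0.367, 0, -0.244],
    [-0.055, -0.367, 0, -0.244],
    [-0.055, -0.367, 0, -0.244],
  ],
  fingers=1,
)

```text
time_s: 8.45
tool_pos: [0.4607, -0.2954, 0.2217]
eef_rot: [0.12, 0.993, 0.0, -0.0]
contact_force: [0.0, -0.3, 0.2]
gripper_width: 0.0857
grip_force: 0.0
```

Request:
drive_tool(
  steps=[
    [-0.004, -0.01, -0.2, 0],
    [-0.004, -0.01, -0.4, 0],
    [-0.004, -0.01, -0.6, 0],
    [-0.004, -0.01, -0.8, 0],
    [-0.004, -0.01, -0.925, 0],
    [-0.004, -0.01, -0.925, 0],
    [-0.004, -0.01, -0.925, 0],
  ],
)

```text
time_s: 9.15
tool_pos: [0.4601, -0.2972, 0.0835]
eef_rot: [0.121, 0.993, 0.0, -0.0]
contact_force: [0.3, 0.2, 0.3]
gripper_width: 0.0857
grip_force: 0.0
```

Request:
drive_tool(
  steps=[
    [0, 0, 0, 0],
    [0, 0, 0, 0],
    [0, 0, 0, 0],
    [0, 0, 0, 0],
    [0, 0, 0, 0],
    [0, 0, 0, 0],
    [0, 0, 0, 0],
    [0, 0, 0, 0],
  ],
  fingers=-1,
  newtons=30,
)

```text
time_s: 9.95
tool_pos: [0.4602, -0.298, 0.0838]
eef_rot: [0.122, 0.993, -0.0, 0.0]
contact_force: [-0.7, 1.1, 5.9]
gripper_width: 0.0235
grip_force: 34.6
```

Request:
drive_tool(
  steps=[
    [0, 0, 0.1, 0],
    [0, 0, 0.2, 0],
    [0, 0, 0.35, 0],
    [0, 0, 0.5, 0],
    [0, 0, 0.65, 0],
    [0, 0, 0.8, 0],
    [0, 0, 0.95, 0],
    [0, 0, 0.95, 0],
    [0, 0, 0.95, 0],
    [0, 0, 0.95, 0],
    [0, 0, 0.95, 0],
  ],
)

```text
time_s: 11.05
tool_pos: [0.4592, -0.2972, 0.2242]
eef_rot: [0.122, 0.993, 0.001, -0.001]
contact_force: [-0.1, -0.4, -0.8]
gripper_width: 0.0233
grip_force: 33.7
```

```bash
python3 - <<'E'
from h import *
o=observe(); p=o["tool_pos"]; print(p,o["gripper_width"],o["grip_force"],o["contact_force"],o["torque"])
s=grab_frame("side"); cv2.imwrite("pics/side8.png",s)
for z in (.0,-.0665): print(proj("side",p+[0,0,z]))
u,v=proj("side",p+[0,0,-.03]).astype(int); cv2.imwrite("pics/c8.png",crop(s,u-40,v-45,80,90,6))
print(u,v)
E
```

```text
[ 0.45920422 -0.29719015  0.22415714] 0.023286959784432234 33.733896017074585 [-0.07517557 -0.4416875  -0.78265212] [-0.02887683  0.00698777  0.02377297]
[383.56009847 255.558051  ]
[380.16331879 274.43821258]
381 264
```

View pics/c8.png

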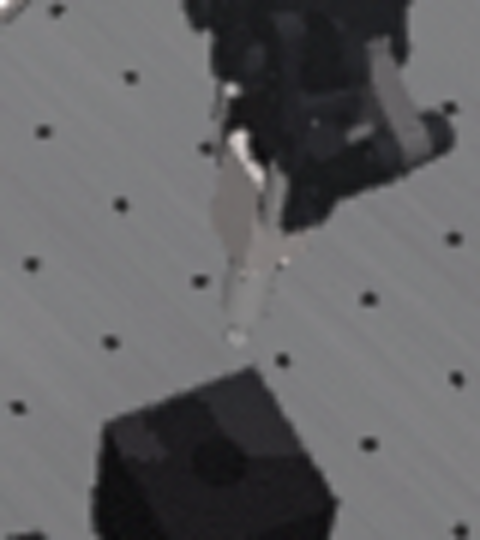

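The side crop shows the silver probe gripped and upright, clear of the stand, with its ball at about (380,275) where predicted. Carrying it over to the round pad.

Request:
drive_tool(
  steps=[
    [0.1, 0.25, 0, 0],
    [0.15, 0.5, 0, 0],
    [0.2, 0.75, 0, 0],
    [0.2, 0.95, 0, 0],
    [0.2, 0.95, 0, 0],
  ],
)

```text
time_s: 11.6
tool_pos: [0.4898, -0.1517, 0.2249]
eef_rot: [0.12, 0.993, 0.001, -0.001]
contact_force: [-0.5, -0.5, -1.4]
gripper_width: 0.0236
grip_force: 33.7
```

Request:
drive_tool(
  steps=[
    [0.05, 0.25, 0, 0],
    [0.1, 0.5, 0, 0],
    [0.15, 0.75, 0, 0],
    [0.2, 0.95, 0, 0],
    [0.2, 0.95, 0, 0],
  ],
)

```text
time_s: 12.1
tool_pos: [0.5201, -0.0099, 0.225]
eef_rot: [0.12, 0.993, 0.001, -0.0]
contact_force: [-0.1, 0.2, -1.5]
gripper_width: 0.0231
grip_force: 33.8
```

Request:
drive_tool(
  steps=[
    [0.05, 0.2, 0, 0],
    [0.1, 0.4, 0, 0],
    [0.15, 0.55, 0, 0],
    [0.185, 0.62, 0, 0],
    [0.185, 0.62, 0, 0],
    [0.185, 0.62, -0.15, 0],
    [0.185, 0.62, -0.3, 0],
    [0.185, 0.62, -0.4, 0],
    [0.185, 0.62, -0.4, 0],
    [0.185, 0.62, -0.4, 0],
  ],
)

```text
time_s: 13.1
tool_pos: [0.5476, 0.0795, 0.1659]
eef_rot: [0.122, 0.993, -0.0, -0.0]
contact_force: [0.7, -0.6, -1.7]
gripper_width: 0.0231
grip_force: 33.7
```

```bash
python3 - <<'E'
from h import *
o=observe(); p=o["tool_pos"]; print(p,o["eef_rot"],o["gripper_width"],o["grip_force"],o["contact_force"])
s=grab_frame("side"); cv2.imwrite("pics/side9.png",s); g=cv2.cvtColor(s,6)
print("tip pred",proj("side",p+[0,-.0016,-.0717]),"pad pred",proj("side",[.5463,.0794,.063]))
u,v=proj("side",p+[0,-.0016,-.0717]).astype(int); np.set_printoptions(linewidth=220)
print(u,v); print(g[v-10:v+14,u-10:u+11])
E
```

```text
[0.54761439 0.07950009 0.16594826] [ 1.21929818e-01  9.92538708e-01 -1.32303454e-04 -1.23289623e-04] 0.02310362052013857 33.69630217552185 [ 0.6945368  -0.5549605  -1.70703878]
tip pred [305.66380332 177.76757515] pad pred [305.16568068 185.83522808]
305 177
[[136 134 135 136 136 136 135 122 127 141 145 142 134 124 136 138 136 134 135 134 134]
 [136 137 137 136 138 138 135 121 127 140 144 141 135 125 134 138 136 136 136 135 135]
 [134 131 135 136 135 136 136 122 127 140 145 142 134 125 135 137 137 138 136 135 133]
 [108  66 108 135 135 136 136 135 130 140 144 140 133 124 136 134 136 137 135 137 135]
 [109  77 128 137 137 135 136 135 130 139 144 141 133 121 137 136 135 134 124 139 136]
 [135 134 138 136 136 136 135 133 131 139 143 139 134 128 138 139 135 129 134 135 136]
 [140 139 137 135 134 136 136 135 134 134 144 142 134 133 133 140 138 135 135 134 132]
 [138 138 137 136 137 135 135 135 132 122 141 141 136 132 118 144 137 134 133 131 133]
 [137 137 137 137 136 137 134 135 134 123 142 142 136 135 134 135 135 133 131 131 134]
 [135 137 137 137 137 136 136 135 134 135 158 166 136 135 
[... 547 characters left out ...]
37]
 [133 138 138 132  96  87  86 120 194 255 254 254 228 165 113  93  88  87  97 129 138]
 [118 142 138 132  95  83 110 220 245 248 244 244 246 245 198 107  88  88  90  99 130]
 [134 133 132 131  98  89 147 245 246 243 172 169 242 248 249 134  91  88  91  90  93]
 [132 131 131 132 128 101 173 247 246 242 154 168 241 247 249 134  90  90  91  90  89]
 [131 132 132 134 129  95 137 243 247 246 244 244 247 247 224 117  89  91  92  88  91]
 [132 133 132 128  98  86  98 182 235 241 246 247 248 232 150  94  89  90  90  90  90]
 [132 129  99  93  89  87  86 103 154 186 184 177 155 137  98  89  91  89  92  91  90]
 [127  99 107 125 126 111  96  85  92  98  95  97  91  91  89  89  89  91  90  91  90]]
```

Tip ball is at about (305.5,177.5), directly above the pad's black dot at (305.5,185.5). Lowering gently.

Request:
drive_tool(
  steps=[
    [-0.004, 0.007, -0.06, 0],
    [-0.004, 0.007, -0.12, 0],
    [-0.004, 0.007, -0.18, 0],
    [-0.004, 0.007, -0.2, 0],
    [-0.004, 0.007, -0.215, 0],
    [-0.004, 0.007, -0.23, 0],
    [-0.004, 0.007, -0.24, 0],
    [-0.004, 0.007, -0.24, 0],
    [-0.004, 0.007, -0.24, 0],
    [-0.004, 0.007, -0.24, 0],
  ],
)

```text
time_s: 14.15
tool_pos: [0.5471, 0.0814, 0.1299]
eef_rot: [0.122, 0.993, 0.0, 0.0]
contact_force: [-1.2, 0.3, 0.4]
gripper_width: 0.0236
grip_force: 33.9
```

```bash
python3 - <<'E'
from h import *
F=[];Z=[]
for _ in range(6):
    s=grab_frame("side"); o=observe(); F.append(o["contact_force"]); Z.append(o["tool_pos"])
print(np.mean(F,0),np.std(F,0),np.mean(Z,0),o["gripper_width"],o["grip_force"],o["time_s"])
cv2.imwrite("pics/side10.png",s); g=cv2.cvtColor(s,6); np.set_printoptions(linewidth=220)
print(g[172:195,297:315])
E
```

```text
[-1.16709117  0.02171077  1.04580495] [0.63963328 0.40703239 0.26636497] [0.54712939 0.08137159 0.12981567] 0.022992477624364602 33.94676685333252 14.45
[[137 137 138 136 128 119 137 139 139 138 137 150 140 130 136 130 134 137]
 [138 136 136 137 135 126 136 140 149 139 111 121 132 140 138 135 135 135]
 [139 138 136 135 135 125 127 125 143 143 131 119 118 146 137 136 135 134]
 [137 138 138 138 135 124 134 141 145 141 134 123 133 137 134 134 132 133]
 [137 138 138 137 136 124 135 144 145 141 132 121 135 134 133 132 132 134]
 [136 138 137 137 135 123 134 142 145 143 132 120 132 132 130 133 134 135]
 [136 135 136 137 136 123 133 142 145 141 131 120 130 132 132 134 136 135]
 [136 136 137 136 132 107 133 143 146 141 131 120 131 133 134 137 136 136]
 [135 135 136 133 115 103 133 143 145 141 129 120 129 132 134 137 136 136]
 [137 132 115 106  93  97 130 142 144 139 128 120  97  93  97 129 132 134]
 [136 111  98  90  87  89 119 143 142 146 128 100  86  88  89  95  98 129]
 [134  97  90  88  86 119 181 172 148 203 221 165 112  89  88  89  91  98]
 [137 102  94  86 111 223 245 190 161 186 245 246 199 110  88  90  90  90]
 [134 128 123  96 148 246 247 216 163 175 244 249 250 136  90  90  91  95]
 [127  98  92  95 175 247 248 242 159 173 242 248 250 135  89  91  91  91]
 [ 92  88  89  90 138 244 247 247 245 245 247 247 225 118  89  91  91  91]
 [ 88  90  88  87 100 185 235 242 246 248 249 233 151  95  89  90  90  91]
 [ 88  90  92  87  86 104 155 186 185 177 155 139  99  88  90  90  90  91]
 [109 127 128 111  97  86  91  97  97  98  92  92  89  88  90  91  92  91]
 [195 203 202 200 157  99  87  88  87  89  91  89  90  88  91  91  92  91]
 [205 203 202 203 195 113  88  89  92  90  91  90  89  92  91  92  91  89]
 [197 199 199 199 189 117  91  90  89  89  89  90  92  91  90  89  90  91]
 [182 197 200 190 159 111  91  90  89  88  90  92  90  89  89  90  91  89]]
```

```bash
python3 -c "
from plant import *
print(hand_in())"
```

```text
the job is handed in; nothing more can be done
None
```

I handed the job in with the carrier at the dot and the probe held upright on the middle of the round pad, pressing about 2–2.7 N by the wrist force. The handing-in call returned no verdict.

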